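# Close the film-core gauge until its ratchet clicks

### The job

Two bench gauges stand on the film inspection bench. On the one that has a film core under its foot, turn the ratchet cap on top clockwise, seen from above, until the foot sits on the core and the clutch has slipped by a click or more, then let go. Leave the empty gauge alone.

Things in the scene. Friction and masses are not known exactly. Their poses are not given: they have to be found in the camera images.
- cap_grip (a point): Grip point on the loaded gauge's ratchet cap: on its upright axis, 10 mm below its top, 204 mm above the bench. The cap is a ribbed dark steel cylinder, 25 mm across, 40 mm high, a black line on its flat top; grip it from above, at any yaw. It stays at this height as it turns. 4 mm below it is the aluminium thimble, 30 mm across (top 34 mm below this point). The gauge is fixed.
- thimble (a joint): Turn of the loaded gauge's thimble, rad, clockwise from above. The cap drives it against 0.02 N m drag. It lowers the steel foot (40 mm across) 12 mm per rad; at 1.2 the foot sits on the film core (white plastic ring, 76 mm across, 35 mm high, on the gauge's base) and it stops dead; 0 is fully open. Starts at 0.35 to 0.85; stays where left.
- ratchet (a joint): Slip of the cap on that thimble, rad, clockwise from above, 0 at the start. Grows only when the cap is turned on with the thimble at its stop: the clutch slips at a steady 0.08 N m, each 0.26 rad is one click; more does no harm. Turned back, the cap takes the thimble along. One turn of 1.35 rad closes the gauge from any start and clicks.
- spare_mark (a point): Outer end of the black line on the other gauge's cap, 11.5 mm from its axis, 214 mm above the bench. Both gauges are alike: grey C-shaped stands, base 110 x 165 mm, cap straight above the foot and the highest part, the arm (115 mm high) joining it to a column at one side; but this one is empty, no film core on its base.
Mind the look-alikes: they are no part of the job. Leave any pink or red look-alike of the part that bears cap_grip alone.

How it is judged (in metres and radians):
On the way, in this order (a step that is already met when the one before it is completed fails the run):
1. the foot is brought down on the film core (thimble past 1.1 rad) (value of joint thimble above 1.1 rad).
2. the clutch slips by a click (ratchet past 0.26 rad) (value of joint ratchet above 0.26 rad).
At the end, for the whole second after the job is handed in: The loaded gauge's foot sits on the film core (thimble within 0.1 rad of its stop at 1.2), its clutch has slipped by at least one click (ratchet above 0.26 rad), and the empty gauge's cap has not been turned (its mark within 5 mm of where it was) (value of joint thimble above 1.1 rad and value of joint ratchet above 0.26 rad and distance of spare_mark from where it was at the start of the episode below 0.005 m); the robot touches nothing.
It fails at once if the empty gauge's cap is turned (its mark moves more than 5 mm) (distance of spare_mark from where it was at the start of the episode above 0.005 m).
It also fails if it takes over 32 s, if anything falls off the work surface, if the arm or the gripper's body presses on something with over 40 N, if the wrist force passes 120 N, or if a joint passes its speed limit or range.

### The arm

A 6-joint arm with a two-finger parallel gripper is mounted at the origin on the work surface. World frame = base frame: x ahead of the robot, y to its left, z up, the work surface at z = 0. Lengths are in mm, angles in rad, forces in N, time in s.
With the tool pointing down it reaches from about 300 to 775 mm from the base axis. Payload 14.6 kg.
Tool frame: the origin (TCP) lies midway between the tips of the shut fingers; the grasp point (between the pads) lies 19 mm behind it; z points along the fingers, y is the line along which they close (so a half turn about z gives the same grasp; the last joint's range is limited). The gripper opens to 94 mm and grips with 3 to 60 N. Pads are 16 mm wide; open, the fingers measure 119 mm over their backs; the gripper's body (75 mm by 177 mm) begins 78 mm behind the grasp point.
Start: joints at [-1.222, 0.3, 1.521, -0, 1.321, -0.067], TCP at [222.149, -503.129, 168.846] pointing down, gripper open.
Joint ranges: [-3.03, 3.03], [-0.79, 2.21], [0.23, 2.52], [-1.04, 4.18], [0, 3.07], [-2.55, 2.55]. Speed limits (rad/s): [2.22, 2.22, 2.57, 3.14, 3.14, 3.14].

### API

Orientations are given as [roll, pitch, yaw] about the fixed x, y, z axes, in that order (R = Rz(yaw) Ry(pitch) Rx(roll)).
In Python, from cell import manip, camera gives the robot as it stands.
- The arm moves only by the tool move_arm, never from a script. Its arguments are lists of equal length, an entry for each row: "dp": the shift along the world's x, y, z in mm, a list of three; "rotation": the turn, a rotation vector about the world's x, y, z in rad, a list of three; "hand": the opening, from 0 (shut) to 1 (fully open). A call has 1 to 10 rows; each row shifts and turns the commanded pose from where the row before left it; what a row does not reach is not made up. A row lasts 1/8 s, in which the tool goes at most 62.5 mm and 10.7 degrees, less where a joint would pass 70% of its speed; a pose out of reach is approached as far as the arm can. A call with a gripper value outside its range is refused whole. The fingers move at their own pace and stop on an object; "newtons" is the grip in N (left out, the last holds). Time passes only in rows, so rows that do not move let the fingers close. It gives the time, the measured TCP pose, the force, the opening and the grip force at its end, in the units of the state.
- manip.read_state(): the state, without advancing time (a new reading comes with each control period).
- camera(name): name is "side" or "top" or "wrist"; returns a dict with "image" (420x560x3 uint8, red, green, blue), "fx", "fy", "cx", "cy" (pixels), "R" (3x3) and "t" (3): a world point X has camera coordinates R X + t; the wrist camera has in their place "mount" (4x4, takes a point from camera to tool coordinates, whose origin is the TCP and whose axes are the flange's). Camera axes: x right, y down, z forward; pixel columns grow to the right and rows downward; lengths in mm; the calibration is good to about 2 mm. The wrist camera is an equidistant fisheye: a pixel r from the principal point sees the ray r / f radians off the axis. A picture is of the moment at which its call begins: read the wrist's pose just before it. There is no depth.
- manip.sign_off(): hands the job in; it is judged then, once.
The state is a dict: "clock": time; "joints": joint angles; "qd": joint speeds; "effort": joint torques, N m; "eef_pos": TCP position; "eef_rot": TCP orientation; "wrist_force": force on the tool from outside, world axes, zero at the start; "moment": the same for the moment, N m; "finger_gap": finger opening in mm; "finger_force": force on a finger pad.
Only numpy, scipy, OpenCV 4.12 (cv2) and the standard library are available. Lean on these libraries where they do the work, as an engineer would, in place of code of your own. Each camera call takes 0.05 s, during which the arm holds its last target. There are 200 camera calls.

## Working session

There is one attempt and no reset: what is moved stays moved. The work goes in short steps, Python scripts to look and compute and a tool call to move; the robot and the scene stay as the last step left them, time stands still between calls to the robot, and variables do not carry over. Pictures are saved under pics/ and viewed, at most 10 in all, crops included, and the job is handed in when it is done.

Besides the shell and the picture viewer there is one more tool, called after "Emit:" by a JSON object that holds its "method" and its "body". move_arm: Moves the arm, as the interface text tells. Its arguments: {"type":"object","properties":{"dp":{"type":"array","items":{"type":"array","items":{"type":"number"}}},"rotation":{"type":"array","items":{"type":"array","items":{"type":"number"}}},"hand":{"type":"array","items":{"type":"number"}},"newtons":{"type":"number"}},"required":["dp","rotation","hand"]}

```bash
mkdir -p pics
python3 - <<'E'
from cell import manip,camera
import cv2,pickle,numpy as np
d={}
for n in("top","side"):
    c=camera(n);d[n]=c;cv2.imwrite(f"pics/{n}0.png",c["image"][:,:,::-1]);print(n,c["fx"],c["cx"],c["cy"],np.round(c["R"],3).tolist(),np.round(c["t"]).tolist())
pickle.dump(d,open("c0.pkl","wb"));print(manip.read_state())
E
```

```text
top 381.79127930186877 282.19666439948605 208.80720247604324 [[0.027, -1.0, -0.004], [-0.997, -0.027, -0.079], [0.079, 0.006, -0.997]] [0.0, 434.0, 984.0]
side 528.085727511568 282.59716810844225 210.12437634152775 [[-0.952, -0.304, 0.019], [-0.226, 0.664, -0.712], [0.204, -0.683, -0.702]] [412.0, 221.0, 1114.0]
{'clock': 0.1, 'joints': array([-1.22157340e+00,  3.00387081e-01,  1.52150206e+00, -1.30264658e-06,
        1.32072685e+00, -6.65844245e-02]), 'qd': array([ 0.00136237, -0.00105659, -0.00096153,  0.00060713,  0.00152201,
        0.00113227]), 'effort': array([ 2.56420535e-03, -5.32637322e+01, -3.53282440e+01,  7.10325851e-02,
        2.34393182e-02, -5.45431783e-05]), 'eef_pos': array([ 222.07184191, -502.87535555,  168.36587005]), 'eef_rot': array([-3.14057150e+00, -6.68292973e-05,  4.15807641e-01]), 'wrist_force': array([0.58541985, 0.27840724, 0.28102197]), 'moment': array([0.01034727, 0.04448016, 0.002953  ]), 'finger_force': 0.0, 'finger_gap': 93.99420947168062}
```

View pics/top0.png

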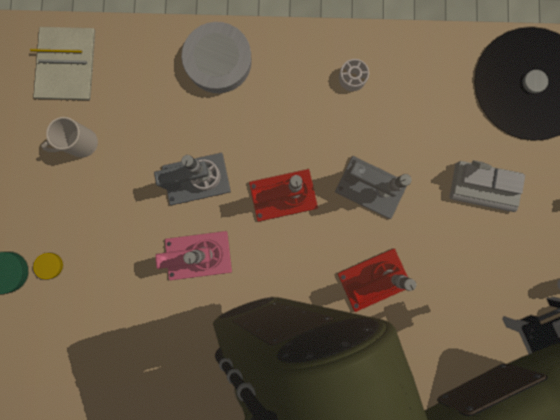

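View pics/side0.png

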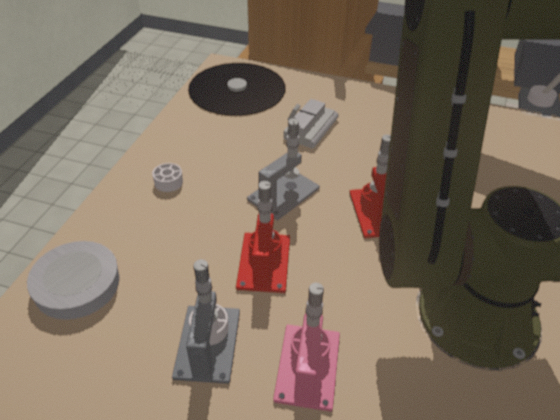

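Candidates for the loaded cap: grey gauge at top (189,162) / side (202,266), which has a white ring at (205,174). Grey gauge at top (403,181) / side (293,125) looks empty. The red ones at (296,183) and (405,283) and the pink one at (192,258) are look-alikes. I choose the first and check it in close crops, with a triangulation.

```bash
cat > h.py <<'E'
import numpy as np
def ray(c,u,v):
    d=c["R"].T@np.array([(u-c["cx"])/c["fx"],(v-c["cy"])/c["fy"],1]);return -c["R"].T@c["t"],d
def plane(c,u,v,z):
    o,d=ray(c,u,v);return o+d*(z-o[2])/d[2]
def tri(*r):
    A=0;b=0
    for o,d in r:
        d=d/np.linalg.norm(d);P=np.eye(3)-np.outer(d,d);A=A+P;b=b+P@o
    return np.linalg.solve(A,b)
E
python3 - <<'E'
import pickle,cv2,numpy as np
from h import *
d=pickle.load(open("c0.pkl","rb"));T,S=d["top"],d["side"]
for n,t,s in(("loaded",(189,161),(202,266)),("empty",(403,180.5),(293,125)),("red",(296,182),(265,187)),("pink",(192,258),(316,289))):
    print(n,plane(T,*t,214).round(),plane(S,*s,214).round(),tri(ray(T,*t),ray(S,*s)).round())
a=T["image"][140:215,145:245];b=S["image"][250:385,160:250];e=T["image"][140:230,325:425]
f=lambda i:cv2.resize(i,(390,290),interpolation=cv2.INTER_CUBIC)
b2=cv2.resize(b,(390,585),interpolation=cv2.INTER_CUBIC)
im=np.hstack([np.vstack([f(a),f(e),np.zeros((5,390,3),np.uint8)]),b2])
cv2.imwrite("pics/crop.png",cv2.convertScaleAbs(im[:,:,::-1],alpha=1.5))
E
```

```text
loaded [515. 212. 214.] [515. 218. 214.] [517. 214. 208.]
empty [ 485. -243.  214.] [ 487. -235.  214.] [ 488. -245.  207.]
red [476. -17. 214.] [478. -11. 214.] [478. -17. 209.]
pink [310. 196. 214.] [313. 203. 214.] [312. 198. 208.]
```

View pics/crop.png

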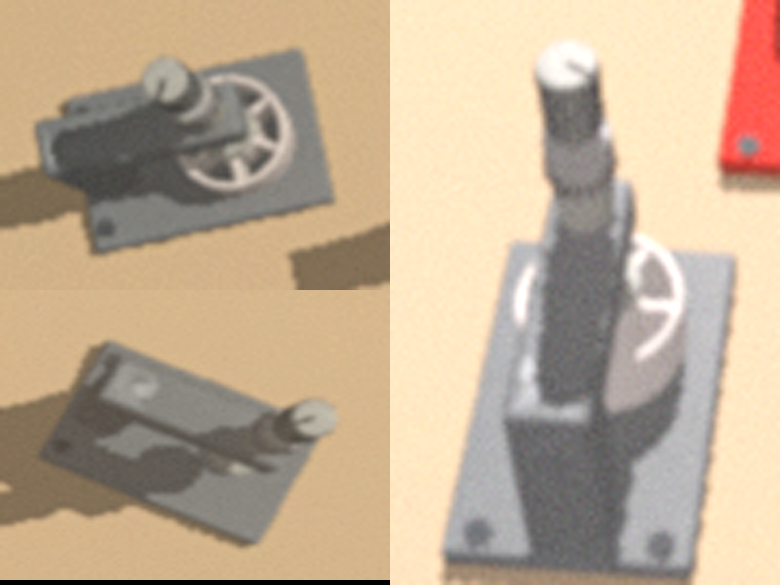

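The crop confirms it: the left grey gauge has the white core under its foot (cap top at about top (188,161) / side (201,264)) and the right grey one is empty. The cap axis is about (515, 214), and both views agree within a few mm. I'll go above it and refine with the wrist camera.

Emit:
{"method": "move_arm", "body": {"dp": [[0,0,50],[0,0,60],[20,48,0],[20,48,0],[20,48,0],[20,48,0],[20,48,0],[20,48,0],[20,48,0],[20,48,0]], "rotation": [[0,0,0],[0,0,0],[0,0,0.08],[0,0,0.08],[0,0,0.08],[0,0,0.08],[0,0,0.08],[0,0,0.08],[0,0,0.08],[0,0,0.08]], "hand": [1,1,1,1,1,1,1,1,1,1]}}

```text
clock: 1.35
eef_pos: [382.4, -117.5, 278.8]
eef_rot: [3.142, -0.0, 1.058]
wrist_force: [1.4, -1.2, 0.0]
finger_gap: 93.8
finger_force: 0.0
```

Emit:
{"method": "move_arm", "body": {"dp": [[20,48,0],[20,48,0],[20,48,0],[20,48,0],[20,48,0],[20,48,0],[13,44,0],[0,0,0],[0,0,0]], "rotation": [[0,0,0.08],[0,0,0.08],[0,0,0.08],[0,0,0.08],[0,0,0.08],[0,0,0.08],[0,0,0.08],[0,0,0],[0,0,0]], "hand": [1,1,1,1,1,1,1,1,1]}}

```text
clock: 2.48
eef_pos: [515.0, 212.5, 278.5]
eef_rot: [-3.141, 0.0, 1.615]
wrist_force: [0.3, 0.8, -0.2]
finger_gap: 94.0
finger_force: 0.0
```

Run:
```python
from cell import manip,camera
import cv2,pickle,numpy as np
from scipy.spatial.transform import Rotation as Ro
s=manip.read_state();c=camera("wrist");pickle.dump((s,c),open("w1.pkl","wb"));print(s["eef_pos"],s["eef_rot"],s["joints"],c["fx"],c["cx"],c["cy"],c["mount"])
im=c["image"][:,:,::-1].copy()
M=np.array(c["mount"]);R=Ro.from_euler("xyz",s["eef_rot"]).as_matrix()
p=M[:3,:3].T@(R.T@(np.array([515,214,214])-s["eef_pos"])-M[:3,3])
th=np.arctan2(np.hypot(*p[:2]),p[2]);k=p[:2]/np.hypot(*p[:2])*th*c["fx"];print("pred px",k+[c["cx"],c["cy"]])
cv2.imwrite("pics/w1.png",im)
```

```text
[514.9536205  212.45906317 278.54459609] [-3.14094829e+00  3.47287553e-04  1.61521191e+00] [ 3.25639266e-01  2.59896228e-01  1.32090356e+00 -1.54821236e-04
  1.56150829e+00  2.81225289e-01] 325.19226210127806 277.72136082476317 207.94616241544009 [[-7.07413956e-04 -9.70636480e-01 -2.40550042e-01  6.99587758e+01]
 [ 9.99999425e-01 -8.80379524e-04  6.11577250e-04 -9.37092594e-02]
 [-8.05394521e-04 -2.40549471e-01  9.70636545e-01 -2.16118687e+02]
 [ 0.00000000e+00  0.00000000e+00  0.00000000e+00  1.00000000e+00]]
pred px [277.80285558 206.68209021]
```

View pics/w1.png

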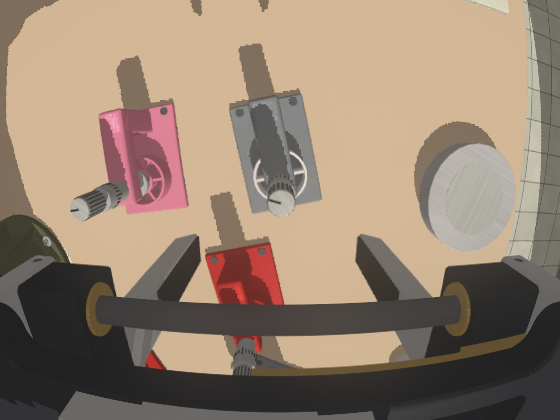

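The wrist view shows the loaded grey gauge with its white core, cap top at about (281,204), against a predicted (278,207). I'll refine from the cap-top ellipse.

Run:
```python
import pickle,numpy as np,cv2
from h import *
from scipy.spatial.transform import Rotation as Ro
s,c=pickle.load(open("w1.pkl","rb"));M=np.array(c["mount"]);R=Ro.from_euler("xyz",s["eef_rot"]).as_matrix()
g=c["image"].astype(int);m=((g.min(2)>125)&(g.max(2)-g.min(2)<40)).astype(np.uint8)
m[:, :262]=0;m[:,300:]=0;m[:185]=0;m[222:]=0
m=cv2.morphologyEx(m,cv2.MORPH_CLOSE,np.ones((3,3)))
m=cv2.morphologyEx(m,cv2.MORPH_OPEN,np.ones((5,5)))
cs,_=cv2.findContours(m,0,2);k=max(cs,key=cv2.contourArea);(x,y),r=cv2.minEnclosingCircle(k)
print(x,y,r,cv2.fitEllipse(k),"expected r",12.5/290*c["fx"]*1.2)
def W(u,v):
    q=np.array([u-c["cx"],v-c["cy"]]);n=np.hypot(*q);t=n/c["fx"];d=np.r_[q/n*np.sin(t),np.cos(t)]
    return R@M[:3,3]+s["eef_pos"],R@M[:3,:3]@d
def pl(o,d,z=214):return o+d*(z-o[2])/d[2]
r=W(x,y);print(pl(*r))
d=pickle.load(open("c0.pkl","rb"));T,S=d["top"],d["side"]
a,b=ray(T,188.1,160.7),ray(S,201.1,264.3)
print(pl(*a),pl(*b),tri(r,a,b))
for row in g[190:220:3,266:297:2].sum(2)//3:print(row)
```

```text
280.5 201.0 21.02984046936035 ((279.897705078125, 202.4642791748047), (25.199230194091797, 37.7816276550293), 79.31170654296875) expected r 16.820289419031624
[517.15735136 219.27355363 214.        ]
[515.30430369 213.693407   214.        ] [517.90532995 214.93939568 214.        ] [516.99568291 215.92758102 212.40010326]
[103 101  70  80  84 111 137 150 140 127 113  83  77  70 152 109]
[128  89  74 137 169 178 181 181 179 175 173 173 127  78 160 125]
[198  85 161 176 176 173 177 182 182 180 176 174 177 159 105 184]
[149 109 100 133 175 177 175 178 182 182 182 178 175 178 119 133]
[121 160 164 146 117  66  71 108 178 182 183 183 180 176 155 133]
[138 153 175 175 179 176 181 180 179 178 183 186 185 184 144 165]
[138 124 176 177 174 180 180 182 183 182 180 185 188 190 174 182]
[169 172 140 177 178 177 181 183 183 186 185 183 188 156 182 182]
[182 181 181 175 162 181 180 183 187 183 200 156 179 182 181 182]
[180 181 181 181 181 182 174 172 181 179 182 182 181 182 182 182]
```

Wrist estimate is about (518, 217.5), the other views about (515–518, 214–215). I'll go lower and take two wrist views at different yaws to cancel the mount bias.

Emit:
{"method": "move_arm", "body": {"dp": [[2,4,-40],[0,0,0],[0,0,0]], "rotation": [[0,0,0],[0,0,0],[0,0,0]], "hand": [1,1,1]}}

```text
clock: 2.9
eef_pos: [517.5, 216.4, 240.5]
eef_rot: [3.14, -0.0, 1.615]
wrist_force: [0.9, 0.0, 0.3]
finger_gap: 93.9
finger_force: 0.0
```

Run:
```python
from cell import manip,camera
import pickle
s=manip.read_state();c=camera("wrist");pickle.dump((s,c),open("w2.pkl","wb"))
```

Emit:
{"method": "move_arm", "body": {"dp": [[0,0,0],[0,0,0],[0,0,0],[0,0,0],[0,0,0],[0,0,0],[0,0,0],[0,0,0],[0,0,0],[0,0,0]], "rotation": [[0,0,0.175],[0,0,0.175],[0,0,0.175],[0,0,0.175],[0,0,0.175],[0,0,0.175],[0,0,0.175],[0,0,0.175],[0,0,0],[0,0,0]], "hand": [1,1,1,1,1,1,1,1,1,1]}}

```text
clock: 4.2
eef_pos: [517.3, 216.8, 239.6]
eef_rot: [3.141, 0.001, 3.012]
wrist_force: [0.4, 0.4, 0.3]
finger_gap: 93.8
finger_force: 0.0
```

Run:
```python
from cell import manip,camera
import pickle,cv2,numpy as np
s=manip.read_state();c=camera("wrist");pickle.dump((s,c),open("w3.pkl","wb"))
L=[]
for f in("w2","w3"):
    s,c=pickle.load(open(f+".pkl","rb"));print(s["eef_pos"],s["eef_rot"],s["joints"][5])
    L.append(cv2.resize(c["image"][180:260,240:320,::-1],(400,400),interpolation=cv2.INTER_CUBIC))
cv2.imwrite("pics/w23.png",np.hstack(L))
```

```text
[517.4761375  216.3641042  240.50070646] [ 3.14007319e+00 -4.50504795e-04  1.61480572e+00] 0.28671316011096726
[517.31057886 216.81919001 239.55676836] [3.14117650e+00 8.54982415e-04 3.01166840e+00] -1.1092782106705703
```

View pics/w23.png

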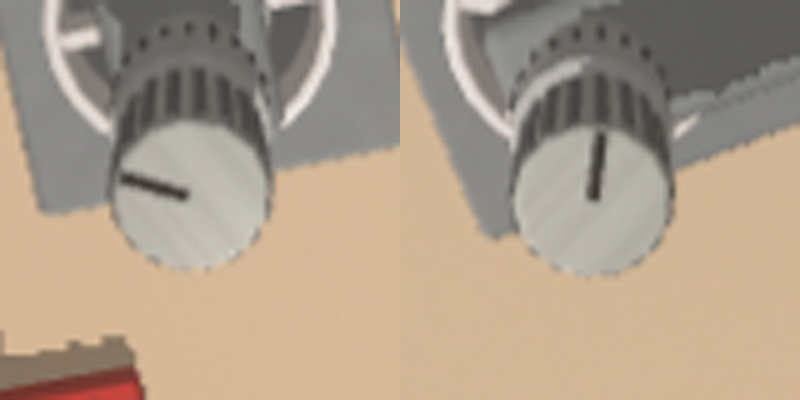

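Both crops show the cap top clearly, centred at (190,195) left and (193,199) right in crop pixels, i.e. about (277.6,218.6) and (278.2,219.4).

Run:
```python
import pickle,numpy as np
from h import tri
from scipy.spatial.transform import Rotation as Ro
L=[]
for f,u,v in(("w2",277.6,218.6),("w3",278.2,219.4)):
    s,c=pickle.load(open(f+".pkl","rb"));M=np.array(c["mount"]);R=Ro.from_euler("xyz",s["eef_rot"]).as_matrix()
    q=np.array([u-c["cx"],v-c["cy"]]);n=np.hypot(*q);t=n/c["fx"]
    o,d=R@M[:3,3]+s["eef_pos"],R@M[:3,:3]@np.r_[q/n*np.sin(t),np.cos(t)]
    p=o+d*(214-o[2])/d[2];print(p,R.T@(p-s["eef_pos"]));L.append((o,d))
print(tri(*L))
```

```text
[517.4173984  217.69676201 214.        ] [ 1.32201286 -0.04031932 26.50127405]
[516.98989179 217.67125232 214.        ] [ 0.45022702  0.79269747 25.55672486]
[517.34346767 217.54318042 213.09100229]
```

Both views agree on (517.2, 217.6). I'll descend and grip.

Emit:
{"method": "move_arm", "body": {"dp": [[0,1,-20],[0,0,-20],[0,0,-14],[0,0,0],[0,0,0],[0,0,0],[0,0,0],[0,0,0],[0,0,0],[0,0,0]], "rotation": [[0,0,0],[0,0,0],[0,0,0],[0,0,0],[0,0,0],[0,0,0],[0,0,0],[0,0,0],[0,0,0],[0,0,0]], "hand": [1,1,1,1,0,0,0,0,0,0], "newtons": 25}}

```text
clock: 5.5
eef_pos: [517.1, 217.9, 184.8]
eef_rot: [-3.142, -0.0, 3.016]
wrist_force: [-0.5, -0.3, 0.4]
finger_gap: 37.5
finger_force: 0.0
```

Emit:
{"method": "move_arm", "body": {"dp": [[0,0,0],[0,0,0],[0,0,0],[0,0,0],[0,0,0]], "rotation": [[0,0,0],[0,0,0],[0,0,0],[0,0,0],[0,0,0]], "hand": [0,0,0,0,0]}}

```text
clock: 6.12
eef_pos: [517.1, 217.9, 184.8]
eef_rot: [-3.142, -0.0, 3.016]
wrist_force: [-0.0, -0.0, 0.6]
finger_gap: 0.5
finger_force: 0.0
```

The fingers shut on nothing (gap 0.5), so I'll look before moving.

Run:
```python
from cell import manip,camera
import cv2,numpy as np,pickle
s=manip.read_state();d={n:camera(n) for n in("wrist","side","top")};pickle.dump((s,d),open("c4.pkl","wb"));print(s)
w=d["wrist"]["image"];b=cv2.resize(d["side"]["image"][200:350,130:280],(420,420),interpolation=cv2.INTER_CUBIC)
im=np.hstack([cv2.resize(w,(380,285)),cv2.resize(b,(400,400))[:285]]) if 0 else None
cv2.imwrite("pics/w4.png",np.hstack([w[:,100:460],b])[:,:,::-1])
```

```text
{'clock': 6.125, 'joints': array([ 3.33448214e-01,  3.13092808e-01,  1.46636423e+00, -2.73067461e-05,
        1.36220077e+00, -1.11155792e+00]), 'qd': array([ 0.00044299, -0.00085477,  0.00019032, -0.00013537, -0.00039002,
       -0.0002902 ]), 'effort': array([ 5.30186699e-04, -5.43621647e+01, -3.57274354e+01,  1.80576998e-02,
        7.43008358e-02,  2.61794946e-05]), 'eef_pos': array([517.13628674, 217.85158744, 184.8303381 ]), 'eef_rot': array([-3.14153983e+00, -4.65590710e-05,  3.01580811e+00]), 'wrist_force': array([-0.03493603, -0.04387013,  0.55484359]), 'moment': array([ 0.05824802, -0.13205838, -0.00139176]), 'finger_force': 0.0, 'finger_gap': 0.510375346324333}
```

View pics/w4.png

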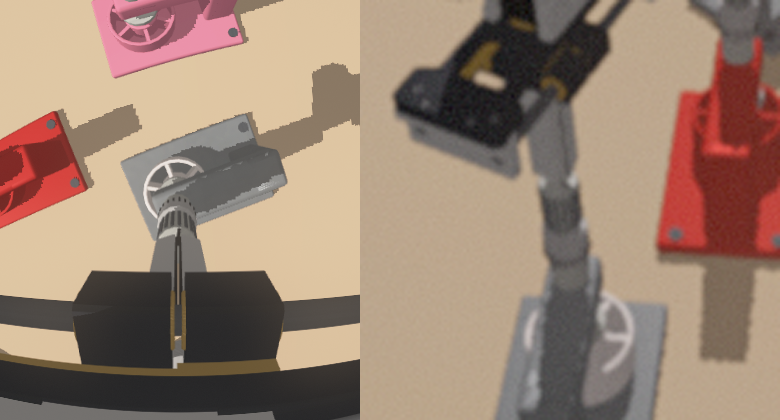

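Run:
```python
import pickle,numpy as np
from h import *
from scipy.spatial.transform import Rotation as Ro
s,d=pickle.load(open("c4.pkl","rb"));p=s["eef_pos"]
for n in("side","top"):
    c=d[n]
    for X in(p,p+[0,0,29],[517,217,214]):
        q=c["R"]@X+c["t"];print(n,X,q[:2]/q[2]*c["fx"]+[c["cx"],c["cy"]])
c=d["wrist"];M=np.array(c["mount"]);R=Ro.from_euler("xyz",s["eef_rot"]).as_matrix()
for X in(p,[517,217,214],[517,217,174]):
    q=M[:3,:3].T@(R.T@(X-p)-M[:3,3]);n=np.hypot(*q[:2]);print("wrist",X,q[:2]/n*np.arctan2(n,q[2])*c["fx"]+[c["cx"],c["cy"]])
for n in("side","top"):print(n,-d[n]["R"].T@d[n]["t"])
```

```text
side [517.13628674 217.85158744 184.8303381 ] [202.29001746 276.09348536]
side [517.13628674 217.85158744 213.8303381 ] [200.83086662 265.69863785]
side [517, 217, 214] [201.09428234 265.29630714]
top [517.13628674 217.85158744 184.8303381 ] [189.56256845 162.53847523]
top [517.13628674 217.85158744 213.8303381 ] [186.21055528 159.81626951]
top [517, 217, 214] [186.5865753  159.87337785]
wrist [517.13628674 217.85158744 184.8303381 ] [277.11995294 230.09724977]
wrist [517, 217, 214] [275.63047781 244.64390829]
wrist [517, 217, 174] [275.96411638 225.5098843 ]
side [215.59205381 738.53434172 931.22497664]
top [ 354.69555908    5.65880795 1014.90955488]
```

Run:
```python
import pickle,numpy as np,cv2
s,d=pickle.load(open("c4.pkl","rb"))
w=d["wrist"]["image"][180:280,230:330].copy();b=d["side"]["image"][230:330,155:255]
f=lambda i:cv2.resize(i,(400,400),interpolation=cv2.INTER_CUBIC)
cv2.imwrite("pics/z4.png",cv2.convertScaleAbs(np.hstack([f(w),f(b)])[:,:,::-1],alpha=1.4))
```

```text
(no output)
```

View pics/z4.png

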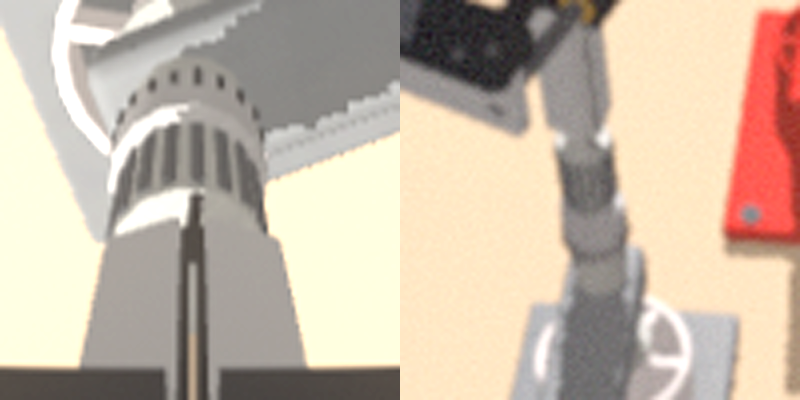

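The wrist and side views both show the shut fingers passing into the cap top with no contact force. The cap's mark hasn't moved. The position is right (the cap top edge is where predicted), so that grip made no contact. I'll reopen and retry the grip slightly lower, watching the gap.

Emit:
{"method": "move_arm", "body": {"dp": [[0,0,0],[0,0,0],[0,0,0],[0,0,0],[0,0,0],[0,0,-5],[0,0,0]], "rotation": [[0,0,0],[0,0,0],[0,0,0],[0,0,0],[0,0,0],[0,0,0],[0,0,0]], "hand": [0.7,0.7,0.7,0.7,0.7,0.7,0.7]}}

```text
clock: 7.15
eef_pos: [516.9, 217.8, 179.3]
eef_rot: [-3.141, -0.001, 3.016]
wrist_force: [0.1, 0.7, 0.6]
finger_gap: 64.6
finger_force: 0.0
```

Emit:
{"method": "move_arm", "body": {"dp": [[0,0,0],[0,0,0],[0,0,0],[0,0,0],[0,0,0],[0,0,0],[0,0,0]], "rotation": [[0,0,0],[0,0,0],[0,0,0],[0,0,0],[0,0,0],[0,0,0],[0,0,0]], "hand": [0.2,0.2,0.2,0.2,0.2,0.2,0.2], "newtons": 25}}

```text
clock: 8.02
eef_pos: [517.2, 217.9, 179.8]
eef_rot: [-3.142, 0.0, 3.016]
wrist_force: [-0.4, 1.4, 0.2]
finger_gap: 19.0
finger_force: 0.0
```

The fingers pass through again. I'll test whether the thimble below is solid, with a light grip.

Emit:
{"method": "move_arm", "body": {"dp": [[0,0,0],[0,0,0],[0,0,0],[0,0,0],[0,0,-10],[0,0,-10],[0,0,0]], "rotation": [[0,0,0],[0,0,0],[0,0,0],[0,0,0],[0,0,0],[0,0,0],[0,0,0]], "hand": [0.6,0.6,0.6,0.6,0.6,0.6,0.6]}}

```text
clock: 8.9
eef_pos: [516.7, 217.7, 158.6]
eef_rot: [-3.141, -0.002, 3.016]
wrist_force: [0.0, 0.3, 0.7]
finger_gap: 56.4
finger_force: 0.0
```

Emit:
{"method": "move_arm", "body": {"dp": [[0,0,0],[0,0,0],[0,0,0],[0,0,0],[0,0,0],[0,0,0]], "rotation": [[0,0,0],[0,0,0],[0,0,0],[0,0,0],[0,0,0],[0,0,0]], "hand": [0.22,0.22,0.22,0.22,0.22,0.22], "newtons": 5}}

```text
clock: 9.65
eef_pos: [517.2, 217.6, 160.0]
eef_rot: [-3.141, 0.0, 3.016]
wrist_force: [-0.7, -5.0, 3.7]
finger_gap: 24.9
finger_force: 5.0
```

Run:
```python
from cell import manip,camera
import cv2,numpy as np,pickle
s=manip.read_state();d={n:camera(n) for n in("wrist","side","top")};pickle.dump((s,d),open("c5.pkl","wb"));print(s["finger_gap"],s["eef_pos"])
f=lambda i:cv2.resize(i,(400,400),interpolation=cv2.INTER_CUBIC)
cv2.imwrite("pics/z5.png",cv2.convertScaleAbs(np.hstack([f(d["wrist"]["image"][150:290,210:350]),f(d["side"]["image"][220:340,150:270])])[:,:,::-1],alpha=1.3))
```

```text
24.945662927001823 [517.21674282 217.60099685 160.01421615]
```

View pics/z5.png

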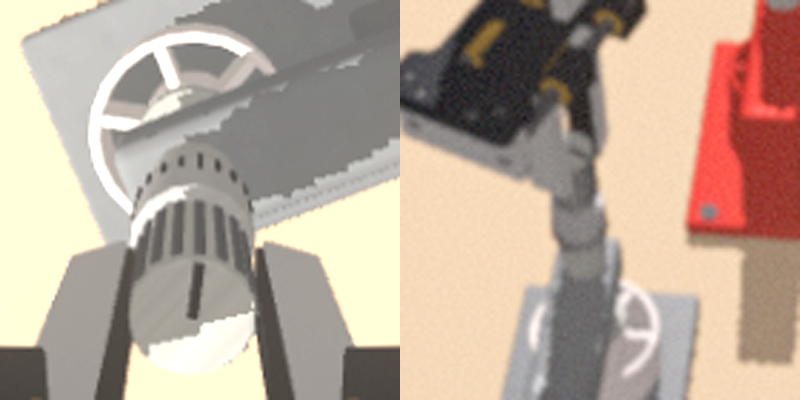

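Now the fingers hold the cap: gap 24.9 mm matches its 25 mm diameter, force 5 N, and both crops show the pads either side of the cap, above the thimble. The fingertips evidently sit about 25 mm higher than the reported TCP, so earlier they closed above the cap. I'll firm up the grip and check the side load.

Emit:
{"method": "move_arm", "body": {"dp": [[0,-0.5,0],[0,0,0],[0,0,0]], "rotation": [[0,0,0],[0,0,0],[0,0,0]], "hand": [0,0,0], "newtons": 25}}

```text
clock: 10.18
eef_pos: [517.2, 217.5, 160.0]
eef_rot: [3.141, 0.0, 3.016]
wrist_force: [-0.4, -2.0, 4.6]
finger_gap: 24.3
finger_force: 25.0
```

Emit:
{"method": "move_arm", "body": {"dp": [[0,0,0],[0,0,0],[0,0,0]], "rotation": [[0,0,-0.1],[0,0,-0.1],[0,0,0]], "hand": [0,0,0]}}

```text
clock: 10.55
eef_pos: [517.3, 217.6, 160.0]
eef_rot: [3.141, 0.0, 2.814]
wrist_force: [-0.9, -2.6, 5.2]
finger_gap: 24.1
finger_force: 25.0
```

Emit:
{"method": "move_arm", "body": {"dp": [[0,0,0],[0,0,0],[0,0,0],[0,0,0],[0,0,0],[0,0,0],[0,0,0],[0,0,0],[0,0,0],[0,0,0]], "rotation": [[0,0,-0.15],[0,0,-0.15],[0,0,-0.15],[0,0,-0.15],[0,0,-0.15],[0,0,-0.15],[0,0,-0.15],[0,0,-0.15],[0,0,-0.15],[0,0,-0.15]], "hand": [0,0,0,0,0,0,0,0,0,0]}}

```text
clock: 11.8
eef_pos: [517.7, 217.6, 160.1]
eef_rot: [3.14, -0.001, 1.311]
wrist_force: [2.0, -0.7, 3.3]
finger_gap: 24.4
finger_force: 25.0
```

Run:
```python
from cell import manip,camera
import cv2,numpy as np,pickle
s=manip.read_state();d={n:camera(n) for n in("wrist","side")};pickle.dump((s,d),open("c6.pkl","wb"));print(s["finger_gap"],s["moment"],s["joints"][5],s["eef_rot"])
f=lambda i:cv2.resize(i,(400,400),interpolation=cv2.INTER_CUBIC)
cv2.imwrite("pics/z6.png",cv2.convertScaleAbs(np.hstack([f(d["wrist"]["image"][150:290,210:350]),f(d["side"]["image"][220:340,150:270])])[:,:,::-1],alpha=1.3))
```

```text
24.438108875931572 [-0.42724452 -0.68505369  0.12810171] 0.5924342828097925 [ 3.14021745e+00 -9.16402386e-04  1.31108342e+00]
```

View pics/z6.png

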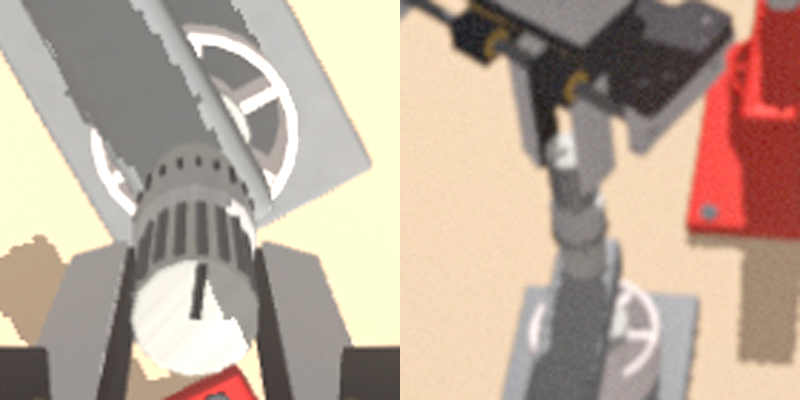

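The mark kept its place in the hand, so the cap turned the full 1.7 rad with the gripper (1.35 needed). The moment of 0.13 N m is above drag alone, which fits the clutch slipping. I'll release and lift off.

Emit:
{"method": "move_arm", "body": {"dp": [[0,0,0],[0,0,0],[0,0,0],[0,0,0],[0,0,0],[0,0,0],[0,0,30],[0,0,40],[0,0,40],[0,0,0]], "rotation": [[0,0,0],[0,0,0],[0,0,0],[0,0,0],[0,0,0],[0,0,0],[0,0,0],[0,0,0],[0,0,0],[0,0,0]], "hand": [0.7,0.7,0.7,0.7,0.7,0.7,0.7,0.7,0.7,0.7]}}

```text
clock: 13.15
eef_pos: [518.0, 217.7, 272.8]
eef_rot: [3.137, -0.003, 1.316]
wrist_force: [0.0, -0.1, -0.6]
finger_gap: 65.6
finger_force: 0.0
```

Run:
```python
from cell import manip,camera
import cv2,numpy as np,pickle
s=manip.read_state();d={n:camera(n) for n in("wrist","side")};print(s["finger_gap"],s["eef_pos"],s["wrist_force"])
f=lambda i:cv2.resize(i,(400,400),interpolation=cv2.INTER_CUBIC)
cv2.imwrite("pics/z7.png",cv2.convertScaleAbs(np.hstack([f(d["wrist"]["image"][150:290,210:350]),f(d["side"]["image"][220:340,150:270])])[:,:,::-1],alpha=1.3))
```

```text
65.58598796674323 [518.00439849 217.6729182  272.79469891] [ 0.03819076 -0.09842445 -0.56804454]
```

View pics/z7.png

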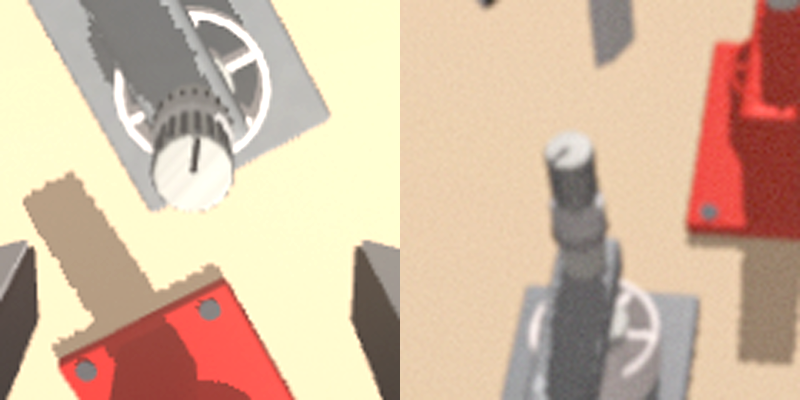

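The cap is free, its mark (193,155) still points where the turn left it, and the gripper is clear. I'm handing in.

```bash
python3 -c "
from cell import manip
print(manip.sign_off())"
```

```text
the job is handed in; nothing more can be done
None
```

I turned the loaded gauge's cap 1.7 rad clockwise (1.35 needed), so its foot should be on the core and the clutch slipped by a click, then let go and handed in at about 13 s. I had no direct reading of the thimble or ratchet, the first two grips closed above the cap because the fingertips sit about 25 mm higher than the reported TCP, and I never touched the empty gauge.

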